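# Close up the row of pistons in the rack and bolt it

### The arm

A 6-joint arm with a two-finger parallel gripper is mounted at the origin on a cart in front of the work surface, level with it; the furniture and walls round the work are solid. World frame = base frame: x ahead of the robot, y to its left, z up, the work surface at z = 0. Lengths are in m, angles in rad, forces in N, time in s.
With the tool pointing down it reaches from about 0.35 to 0.975 m from the base axis. Payload 4.9 kg.
Tool frame: the origin (TCP) lies at the very end of the fingers, on their centre line; the grasp point (between the pads) lies 19 mm behind it (manip.hold_point_z is the distance from the TCP to the grasp point, in m); z points along the fingers, x is the direction in which the jaws open and shut, and the axes are right-handed (so a half turn about z gives the same grasp; the last joint's range is limited). The gripper opens to 85 mm and grips with 20 to 120 N. Pads are 22 mm wide; open, the fingers measure 114 mm over their backs; the gripper's body (76 mm by 85 mm) begins 54 mm behind the grasp point. The pads swing forward as they close: fully open they stand 13 mm farther back than shut.
Start: joints at [-1.406, 0.053, 1.613, -0, 1.476, -0.119], TCP at [0.175, -0.6, 0.231] pointing down, gripper open.
Joint ranges: [-3.01, 3.01], [-1.01, 2.22], [0.06, 2.58], [-1.02, 4.17], [0.09, 2.62], [-3.14, 3.14]. Speed limits (rad/s): [2.57, 2.57, 3.14, 3.14, 3.14, 3.14].

### API

Orientations are given as a unit quaternion [w, x, y, z].
In Python, from plant import manip gives the robot as it stands.
- The arm moves only by the shell command python3 -m handwheel 'ROWS' [OPENING]. ROWS is JSON, a list of rows, each an object of numbers: "dx", "dy", "dz": the shift along the tool's x, y, z in m; "ax", "ay", "az": the turn, a rotation vector about the tool's x, y, z in rad. In form: [{"dx": .., "dy": .., "dz": .., "ax": .., "ay": .., "az": ..}, ...]. A call has 1 to 5 rows; each row is the pose to reach, as a shift and turn from the pose commanded when the call began, along the tool's axes at that moment; what a row does not reach only later rows make up. A row lasts 1/8 s, in which the tool goes at most 62.5 mm and 10.7 degrees, less where a joint would pass 70% of its speed; a pose out of reach is approached as far as the arm can. A call with a gripper value outside its range is refused whole. OPENING is the closure in counts, from 0 (fully open) to 255 (shut), set as the call begins (- or left out, the last holds). The fingers move at their own pace and stop on an object; the grip force is fixed at half the most. Time passes only in rows, so rows that repeat a pose let the fingers close. It gives the time, the measured TCP pose, the force and the opening at its end, in the units of the state.
- manip.state(): the state, without advancing time (a new reading comes with each control period).
- manip.grab_frame(name): name is "scene" or "top" or "wrist"; returns a dict with "image" (384x512x3 uint8, blue, green, red), "z_map" (384x512 float32, m along the optical axis (not along the pixel's ray), 0 where there is no reading), "K" (3x3 intrinsics, pixels), "k1" (the pictures are not rectified: a ray, as slopes to the right and down, at radius r is drawn at 1 + k1 r^2 times it, then the intrinsics apply), "xyz" and "rotation" of the camera in the world. Camera axes: x right, y up, looking along -z (the intrinsics and any distortion apply to the point x, -y, -z); pixel columns grow to the right and rows downward; lengths in m; the calibration is good to about 2 mm. A picture is of the moment at which its call begins.
- manip.job_done(): hands the job in, once; it reports no verdict.
The state is a dict: "time": time; "joint_pos": joint angles; "joint_vel": joint speeds; "joint_efforts": joint torques, N m; "tool_pos": TCP position; "tool_rot": TCP orientation; "contact_force": force on the tool from outside, world axes, zero at the start; "ft_torque": the same for the moment, N m; "gripper_width": opening from 0.0 (shut) to 1.0 (fully open).
Only numpy, scipy, OpenCV 4.12 (cv2) and the standard library are available. Lean on these libraries where they do the work, as an engineer would, in place of code of your own. Each camera call takes 0.05 s, during which the arm holds its last target.

### The job

Push the row of three pistons along its rack, from behind as one closed-up train, until the first stands against the blue end stop and all three are past the cross bolt; then push the bolt's red pin fully in, so that the bolt lies across the channel behind the last piston. Only push with the fingers: the pistons stay standing in the rack, none may be lifted or tipped, and the row must not be pulled apart. Leave the other things on the table alone.

Things in the scene. Friction and masses are not known exactly. Their poses are not given: they have to be found in the camera images.
- rack: Grey channel rack fixed to the table, 380 mm long along its y, 100 mm wide. Origin: middle of the underside, on the table; x across, z up. Channel floor 8 mm above the table; side walls 72 mm apart inside, centred on x = 0, their tops 22 mm above the table. Open at the -y end; blue end stop (80 mm wide, 48 mm high) at the +y end. Bolt on the -x side, toward the robot.
- stop_face (a point): Middle of the stop's face that the first piston shall meet: in the rack's frame at x = 0, y = +180 mm, 37 mm above the table.
- bolt (a joint): Steel cross bolt, slides along the rack's +x over the channel. 0: out, tip 46 mm before the middle line; 0.055 m: fully in, tip 9 mm past it. Starts at 0 to 8 mm, stays where left, slides with about 2 N. Bar 11 mm wide, 26 to 36 mm above the table. A piston in its way blocks it; with the row against the stop about 6 mm is left between bolt and last piston.
- bolt_pin (a point): Top of the bolt's upright pin, on its axis, 78 mm above the table. Pin 12 mm thick, red grip 16 mm thick over its upper 26 mm. At joint 0 it is at x = -92, y = -29.5 mm in the rack's frame and moves along +x with the bolt. The guide block under it: x = -48 to -118 mm, 34 mm wide, top 36 mm above the table.
- piston_a: Light grey piston, 66 mm across, 58 mm high, standing on the channel floor. Origin: centre of its underside. Pistons a, b and c stand in a row along the rack's y in any order, centres 67 mm apart; each weighs 0.21 to 0.42 kg; take them as solid. The row starts 62 to 112 mm short of the stop.
- piston_b: Dark piston of the same size, origin the same.
- piston_c: Light grey piston like piston a, origin the same.
- small_piston: Bystander: a smaller spare piston standing on the table, 61 mm across, 53 mm high; origin at the centre of its underside.
- grease_tin: Bystander: a yellow and black grease tin, 68 mm across, 60 mm high; origin at the centre of its underside.
- gear: Bystander: a small dark gear lying flat, 48 mm across, 20 mm high; origin at the centre of its underside.
- injector: Bystander: a brass-coloured injector lying down, 62 x 123 x 23 mm; origin at the centre of its underside.
- spring: Bystander: a dark valve spring standing up, 32 mm across, 45 mm high; origin at the centre of its underside.
Not all that is in view belongs to the job. What is shaped like the piston_a but green or orange is not meant.

How it is judged:
On the way, in this order (a step that is already met when the one before it is completed fails the run):
1. the row stands against the end stop, all three pistons past the bolt, the bolt still out (y of any of piston_a, piston_b, piston_c in the frame of rack above 0.143 m and y of each of piston_a, piston_b, piston_c in the frame of rack above 0.009 m and x of piston_a in the frame of rack between -0.012 and 0.012 m and x of piston_b in the frame of rack between -0.012 and 0.012 m and x of piston_c in the frame of rack between -0.012 and 0.012 m and height (world z) of each of piston_a, piston_b, piston_c below 0.013 m and angle between each of piston_a, piston_b, piston_c's own z axis and vertical below 0.1 rad and value of joint bolt below 0.02 m), for 0.2 s.
2. the bolt is pushed in behind the last piston (value of joint bolt above 0.049 m), for 0.2 s.
At the end, for the whole second after the job is handed in: Three pistons upright at rest on the channel floor (tilt under 0.1 rad, raised under 5 mm, within 12 mm of the middle line), the first within 4 mm of the stop, the last within 6 mm of its place in a closed row against the stop; bolt in by at least 49 of 55 mm (y of any of piston_a, piston_b, piston_c in the frame of rack above 0.143 m and y of each of piston_a, piston_b, piston_c in the frame of rack above 0.009 m and x of piston_a in the frame of rack between -0.012 and 0.012 m and x of piston_b in the frame of rack between -0.012 and 0.012 m and x of piston_c in the frame of rack between -0.012 and 0.012 m and height (world z) of each of piston_a, piston_b, piston_c below 0.013 m and angle between each of piston_a, piston_b, piston_c's own z axis and vertical below 0.1 rad and value of joint bolt above 0.049 m and linear speed of each of piston_a, piston_b, piston_c below 0.01 m/s); the robot touches nothing.
It fails at once if a piston is lifted more than 10 mm off the channel floor (height (world z) of any of piston_a, piston_b, piston_c above 0.018 m).
It fails at once if a piston is tipped by more than 0.25 rad (angle between any of piston_a, piston_b, piston_c's own z axis and vertical above 0.25 rad).
It fails at once if the row is pulled apart: its outer two pistons more than 145 mm apart, centre to centre (134 at the start) (horizontal distance between piston_a and piston_b above 0.145 m or horizontal distance between any of piston_a, piston_b and piston_c above 0.145 m).
It fails at once if a bystander is moved more than 20 mm (distance of any of small_piston, grease_tin, gear, injector, spring from where it was at the start of the episode above 0.02 m).
It also fails if it takes over 43 s, if anything falls off the work surface, if the arm or the gripper's body presses on something with over 40 N, if the wrist force passes 120 N, or if a joint passes its speed limit or range.

## Working session

There is one attempt and no reset: what is moved stays moved. The work goes in short steps, Python scripts to look and compute and a shell command to move; the robot and the scene stay as the last step left them, time stands still between calls to the robot, and variables do not carry over. Pictures are saved under pics/ and viewed, and the job is handed in when it is done.

```bash
mkdir -p pics; ls
python3 - <<'E'
from plant import manip
import cv2,numpy as np,pickle
for n in ["scene","top"]:
    f=manip.grab_frame(n); cv2.imwrite(f"pics/{n}0.png",f["image"]); pickle.dump(f,open(f"{n}0.pkl","wb"))
    print(n,f["K"],f["k1"],f["xyz"],f["rotation"])
print(manip.state())
E
```

```text
pics
scene [[390.52276731   0.         259.37460962]
 [  0.         390.52276731 198.23221671]
 [  0.           0.           1.        ]] -0.01164658264433865 [-0.47949052  0.53742357  0.78303551] [-0.45118297 -0.25158876  0.42214612  0.74493602]
top [[358.01865669   0.         254.49562089]
 [  0.         358.01865669 189.45139586]
 [  0.           0.           1.        ]] 0.012907966918818113 [0.3634607  0.00681026 0.98560219] [ 0.70816514  0.06634238 -0.062079   -0.70017642]
{'time': 0.1, 'joint_pos': array([-1.40599927e+00,  5.33178845e-02,  1.61419209e+00,  8.50016218e-06,
        1.47601434e+00, -1.18977000e-01]), 'joint_vel': array([ 6.34549895e-04,  5.40056298e-04, -2.32402526e-03, -5.04766576e-05,
       -1.32984996e-03,  1.20076107e-03]), 'joint_efforts': array([-1.17178733e-03, -3.94909501e+01, -3.71364856e+01, -2.41712805e-04,
        3.93787224e-03, -1.85914899e-05]), 'tool_pos': array([ 0.1749082 , -0.59941994,  0.23014806]), 'tool_rot': array([-6.70180365e-04,  7.99993367e-01, -6.00008066e-01, -6.95488796e-04]), 'contact_force': array([ 0.91295615,  1.0299226 , -0.23765922]), 'ft_torque': array([-0.02079966, -0.01228223,  0.0088116 ]), 'gripper_width': 1.0009884705015633}
```

View pics/top0.png

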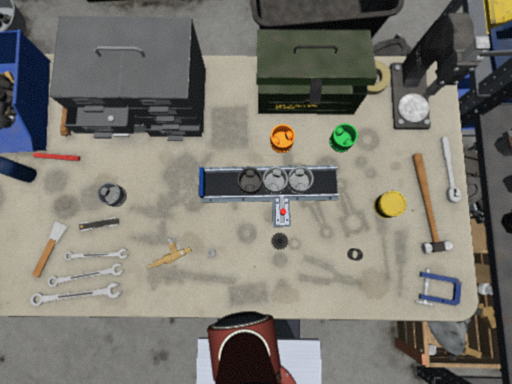

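View pics/scene0.png

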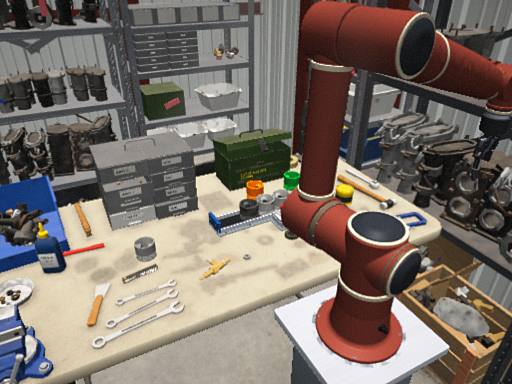

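The top view shows the rack running left to right with the blue stop at (202,182). The pistons are at x≈250 (dark), 275 and 300, y≈180, and the red pin is at (283,211). Next I'll enlarge it and measure.

```bash
cat > h.py <<'E'
import numpy as np,cv2,pickle
from scipy.spatial.transform import Rotation as R
def cam(f):
    q=f["rotation"]; return R.from_quat([q[1],q[2],q[3],q[0]]).as_matrix(),np.array(f["xyz"])
def px2w(f,u,v,z):
    K=f["K"];d=cv2.undistortPoints(np.array([[[u,v]]],float),K,np.array([f["k1"],0,0,0.]))[0,0]
    M,c=cam(f); r=M@np.array([d[0],-d[1],-1]); t=(z-c[2])/r[2]; return c+t*r
def w2px(f,p):
    M,c=cam(f); q=M.T@(np.array(p,float)-c); q=np.array([q[0],-q[1],-q[2]])
    return cv2.projectPoints(q.reshape(1,1,3),np.zeros(3),np.zeros(3),f["K"],np.array([f["k1"],0,0,0.]))[0].ravel()
E
python3 - <<'E'
from h import *
f=pickle.load(open("top0.pkl","rb"))
im=f["image"]; c=im[150:255,190:350]
cv2.imwrite("pics/topcrop.png",cv2.resize(c,None,fx=5,fy=5,interpolation=cv2.INTER_CUBIC))
# height map points
z=f["z_map"]
for (u,v) in [(202,182),(250,180),(275,180),(300,180),(283,211),(320,182),(392,204)]:
    print(u,v,z[v,u], .9856-z[v,u])
E
```

```text
202 182 0.95538944 0.030210555
250 180 0.98843807 -0.0028380752
275 180 0.9886526 -0.0030525923
300 180 0.9888439 -0.0032439232
283 211 0.91301423 0.07258576
320 182 0.9969465 -0.011346519
392 204 0.93293303 0.052666962
```

View pics/topcrop.png

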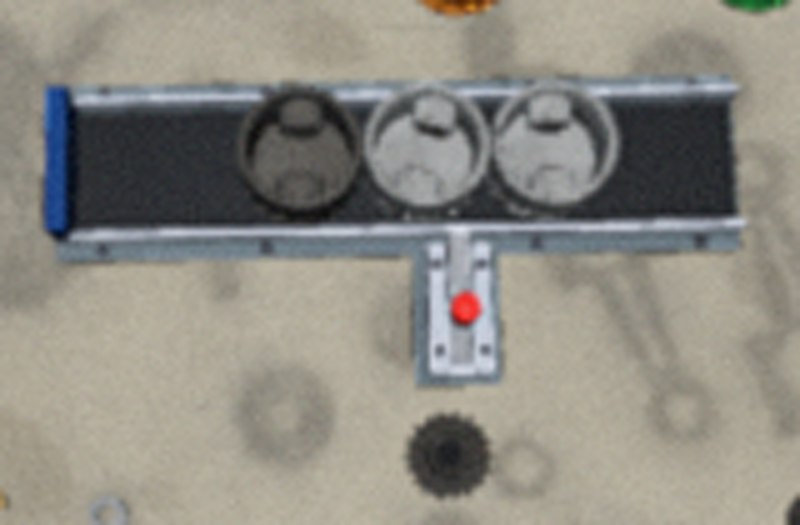

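Run:
```python
from h import *
f=pickle.load(open("top0.pkl","rb"))
def P(cx,cy,z): return px2w(f,190+(cx+.5)/5-.5,150+(cy+.5)/5-.5,z)
for n,x,y,z in [("stopL",69,88,.048),("stopR",69,235,.048),("dark",298.5,150,.066),("g1",427.5,145.5,.066),("g2",556,145.5,.066),("pin",466,305,.078),("endL",738,90,.022),("endR",744,222,.022),("wallTL",75,100,.022),("wallBL",75,236,.022),("gear",450,455,.02),("blk1",432,245,.036),("blk2",492,375,.036)]:
    print(n,P(x,y,z).round(4))
for n,u,v,z in [("orange",282,137,.06),("green",344,136,.06),("tin",391,203,.06)]: print(n,px2w(f,u,v,z).round(4))
```

```text
stopL [0.5953 0.1519 0.048 ]
stopR [0.5151 0.1489 0.048 ]
dark [0.5587 0.0273 0.066 ]
g1 [ 0.5618 -0.0404  0.066 ]
g2 [ 0.5625 -0.1078  0.066 ]
pin [ 0.4763 -0.0595  0.078 ]
endL [ 0.6045 -0.214   0.022 ]
endR [ 0.5305 -0.2151  0.022 ]
wallTL [0.595  0.1524 0.022 ]
wallBL [0.5188 0.1495 0.022 ]
gear [ 0.4029 -0.055   0.02  ]
blk1 [ 0.5137 -0.0444  0.036 ]
blk2 [ 0.4444 -0.0762  0.036 ]
orange [ 0.6784 -0.0591  0.06  ]
green [ 0.6828 -0.2262  0.06  ]
tin [ 0.5017 -0.342   0.06  ]
```

```bash
cat >> h.py <<'E'
TH=0.031; O=np.array([0.5608,-0.028])
def rack(x,y): return O+x*np.array([np.cos(TH),np.sin(TH)])+y*np.array([-np.sin(TH),np.cos(TH)])
def torack(p):
    d=np.array(p[:2])-O; return np.array([d@[np.cos(TH),np.sin(TH)],d@[-np.sin(TH),np.cos(TH)]])
def rel(s,x,y,z):
    """shift in tool axes + turn so tool x = rack x, pointing down"""
    q=s["tool_rot"]; M=R.from_quat([q[1],q[2],q[3],q[0]])
    d=M.inv().apply(np.r_[rack(x,y),z]-s["tool_pos"])
    c,sn=np.cos(TH),np.sin(TH)
    G=R.from_matrix(np.array([[c,sn,0],[sn,-c,0],[0,0,-1.]]).T)
    return d.round(4),(M.inv()*G).as_rotvec().round(4)
E
python3 -m handwheel '[{"dx":-0.03,"dy":-0.05,"az":-0.13},{"dx":-0.06,"dy":-0.1,"az":-0.26},{"dx":-0.09,"dy":-0.15,"az":-0.39},{"dx":-0.12,"dy":-0.2,"az":-0.53},{"dx":-0.15,"dy":-0.25,"az":-0.66}]' 255
python3 - <<'E'
from h import *
from plant import manip
s=manip.state(); print(rel(s,0,-.14,.231), torack(s["tool_pos"]))
E
```

```text
(array([-3.050e-01, -4.954e-01, -1.000e-04]), array([-0.0015,  0.0015, -1.318 ])) [-0.40341757 -0.55918467]invalid input at $[0]: expected keys dx, dy, dz, ax, ay, az
```

All keys are required, so I'll resend with every key filled in.

```bash
python3 -m handwheel '[{"dx":-0.03,"dy":-0.05,"dz":0,"ax":0,"ay":0,"az":-0.13},{"dx":-0.06,"dy":-0.1,"dz":0,"ax":0,"ay":0,"az":-0.26},{"dx":-0.09,"dy":-0.15,"dz":0,"ax":0,"ay":0,"az":-0.39},{"dx":-0.12,"dy":-0.2,"dz":0,"ax":0,"ay":0,"az":-0.53},{"dx":-0.15,"dy":-0.25,"dz":0,"ax":0,"ay":0,"az":-0.66}]' 255
python3 - <<'E'
from h import *
from plant import manip
s=manip.state(); print(rel(s,0,-.14,.231), torack(s["tool_pos"]))
E
```

```text
time: 0.72
tool_pos: [0.3739, -0.3842, 0.2309]
tool_rot: [-0.0, 0.952, -0.306, -0.0]
contact_force: [0.8, -1.4, 0.0]
gripper_width: 0.003
(array([ 2.920e-02, -2.873e-01, -1.000e-04]), array([-3.00e-04,  3.00e-04, -6.54e-01])) [-0.19789566 -0.35027125]
```

```bash
python3 -m handwheel '[{"dx":0.006,"dy":-0.057,"dz":0,"ax":0,"ay":0,"az":-0.13},{"dx":0.012,"dy":-0.115,"dz":0,"ax":0,"ay":0,"az":-0.26},{"dx":0.018,"dy":-0.172,"dz":0,"ax":0,"ay":0,"az":-0.39},{"dx":0.024,"dy":-0.23,"dz":0,"ax":0,"ay":0,"az":-0.52},{"dx":0.029,"dy":-0.287,"dz":0,"ax":0,"ay":0,"az":-0.654}]'
python3 - <<'E'
from h import *
from plant import manip
s=manip.state(); print(rel(s,0,-.14,.05), torack(s["tool_pos"]))
for n in ["top","wrist"]:
    f=manip.grab_frame(n); cv2.imwrite(f"pics/{n}1.png",f["image"])
E
```

```text
time: 1.35
tool_pos: [0.5657, -0.1689, 0.2308]
tool_rot: [-0.0, 1.0, 0.016, -0.0]
contact_force: [0.4, -0.1, -0.3]
gripper_width: 0.003
(array([-0.0004, -0.0009,  0.1808]), array([-0.0001,  0.0005,  0.0005])) [ 0.00052749 -0.14094479]
```

View pics/wrist1.png

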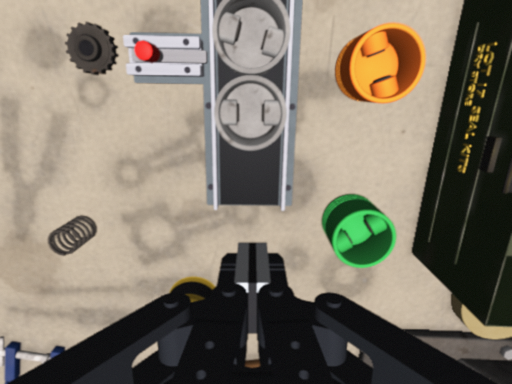

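View pics/top1.png

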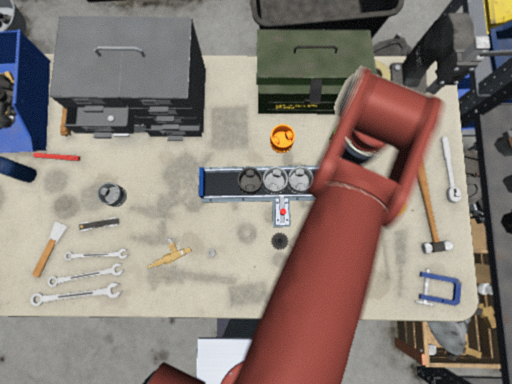

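The wrist view shows the closed fingers (seam at column ~253) lined up with the channel centre (~250) behind the rear piston. Now I'll descend.

```bash
python3 -m handwheel '[{"dx":0,"dy":0,"dz":0.055,"ax":0,"ay":0,"az":0},{"dx":0,"dy":0,"dz":0.11,"ax":0,"ay":0,"az":0},{"dx":0,"dy":0,"dz":0.16,"ax":0,"ay":0,"az":0},{"dx":0,"dy":0,"dz":0.19,"ax":0,"ay":0,"az":0},{"dx":0,"dy":0,"dz":0.206,"ax":0,"ay":0,"az":0}]'
python3 - <<'E'
from h import *
from plant import manip
s=manip.state(); print(rel(s,0,-.14,.025), torack(s["tool_pos"]))
f=manip.grab_frame("wrist"); cv2.imwrite(f"pics/wrist2.png",f["image"])
f=manip.grab_frame("scene"); cv2.imwrite(f"pics/scene2.png",cv2.resize(f["image"][150:260,190:330],None,fx=5,fy=5,interpolation=cv2.INTER_CUBIC))
E
```

```text
time: 2.08
tool_pos: [0.563, -0.1703, 0.0227]
tool_rot: [-0.001, 1.0, 0.013, -0.002]
contact_force: [-0.1, -0.4, 1.8]
gripper_width: 0.001
(array([ 0.0022, -0.0023, -0.0023]), array([-0.0016,  0.0037, -0.0048])) [-0.00217493 -0.14231456]
```

View pics/wrist2.png

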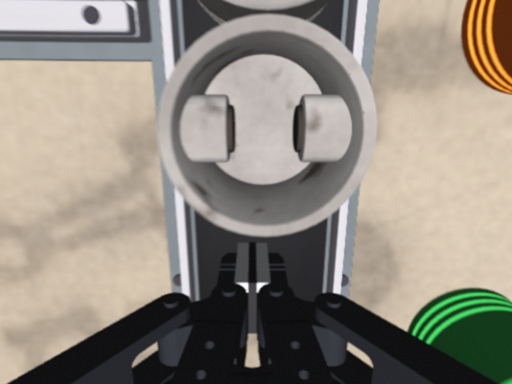

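View pics/scene2.png

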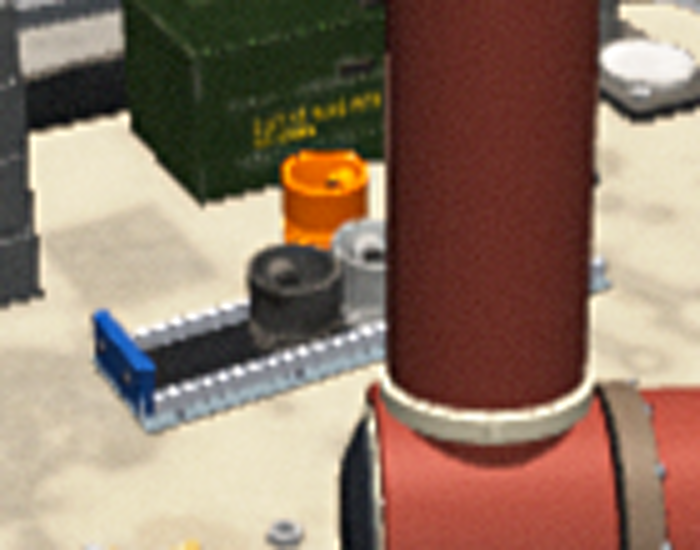

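Wrist view: the finger tip at (253,245) sits just behind the rear piston (rim bottom at row ~235), roughly centred in the channel. Starting the push.

```bash
python3 -m handwheel '[{"dx":0.001,"dy":-0.006,"dz":0,"ax":0,"ay":0,"az":0},{"dx":0.002,"dy":-0.012,"dz":0,"ax":0,"ay":0,"az":0},{"dx":0.002,"dy":-0.018,"dz":0,"ax":0,"ay":0,"az":0},{"dx":0.002,"dy":-0.024,"dz":0,"ax":0,"ay":0,"az":0},{"dx":0.002,"dy":-0.03,"dz":0,"ax":0,"ay":0,"az":0}]'
python3 - <<'E'
from h import *
from plant import manip
s=manip.state(); print(rel(s,0,-.031,.025), torack(s["tool_pos"]),s["contact_force"])
f=manip.grab_frame("wrist"); cv2.imwrite(f"pics/wrist3.png",f["image"])
E
```

```text
time: 2.8
tool_pos: [0.5669, -0.1416, 0.0264]
tool_rot: [0.002, 1.0, 0.014, 0.001]
contact_force: [-0.0, -4.8, 1.5]
gripper_width: -0.001
(array([-0.0029, -0.0827,  0.0011]), array([ 0.0032, -0.002 , -0.0036])) [ 0.00257962 -0.11369384] [-0.03569839 -4.77775465  1.48514404]
```

View pics/wrist3.png

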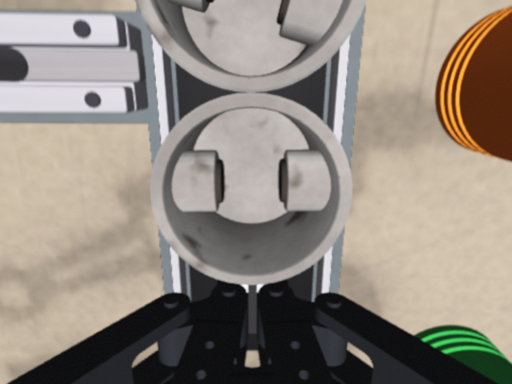

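In contact at about 5 N, with the piston upright and centred in the picture (rim centre 251,188). Continuing.

```bash
python3 -m handwheel '[{"dx":0,"dy":-0.007,"dz":0,"ax":0,"ay":0,"az":0},{"dx":0,"dy":-0.014,"dz":0,"ax":0,"ay":0,"az":0},{"dx":0,"dy":-0.021,"dz":0,"ax":0,"ay":0,"az":0},{"dx":0,"dy":-0.028,"dz":0,"ax":0,"ay":0,"az":0},{"dx":0,"dy":-0.035,"dz":0,"ax":0,"ay":0,"az":0}]'
python3 -m handwheel '[{"dx":0,"dy":-0.006,"dz":0,"ax":0,"ay":0,"az":0},{"dx":0,"dy":-0.012,"dz":0,"ax":0,"ay":0,"az":0},{"dx":0,"dy":-0.018,"dz":0,"ax":0,"ay":0,"az":0},{"dx":0,"dy":-0.024,"dz":0,"ax":0,"ay":0,"az":0},{"dx":0,"dy":-0.03,"dz":0,"ax":0,"ay":0,"az":0}]'
python3 - <<'E'
from h import *
from plant import manip
s=manip.state(); print(rel(s,0,-.031,.025), torack(s["tool_pos"]),s["contact_force"])
f=manip.grab_frame("wrist"); cv2.imwrite(f"pics/wrist4.png",f["image"])
f=manip.grab_frame("top"); cv2.imwrite(f"pics/top4.png",cv2.resize(f["image"][150:255,190:350],None,fx=5,fy=5,interpolation=cv2.INTER_CUBIC))
E
```

```text
time: 3.48
tool_pos: [0.5657, -0.1065, 0.0261]
tool_rot: [0.001, 1.0, 0.014, 0.001]
contact_force: [0.0, -5.2, 1.5]
gripper_width: -0.0
time: 4.1
tool_pos: [0.5648, -0.0765, 0.026]
tool_rot: [0.001, 1.0, 0.014, 0.001]
contact_force: [-0.4, -5.7, 2.0]
gripper_width: 0.004
(array([-0.0026, -0.0176,  0.001 ]), array([ 0.0024, -0.0012, -0.0039])) [ 0.00253693 -0.04859739] [-0.42568632 -5.71976498  1.97137312]
```

View pics/wrist4.png

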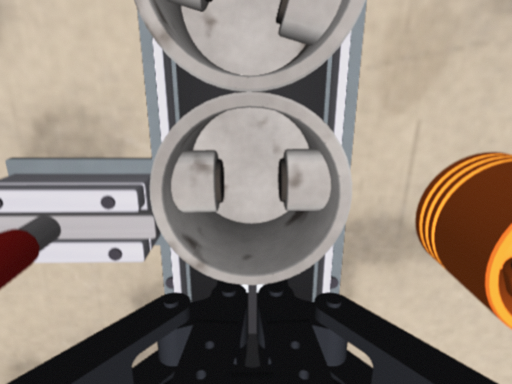

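View pics/top4.png

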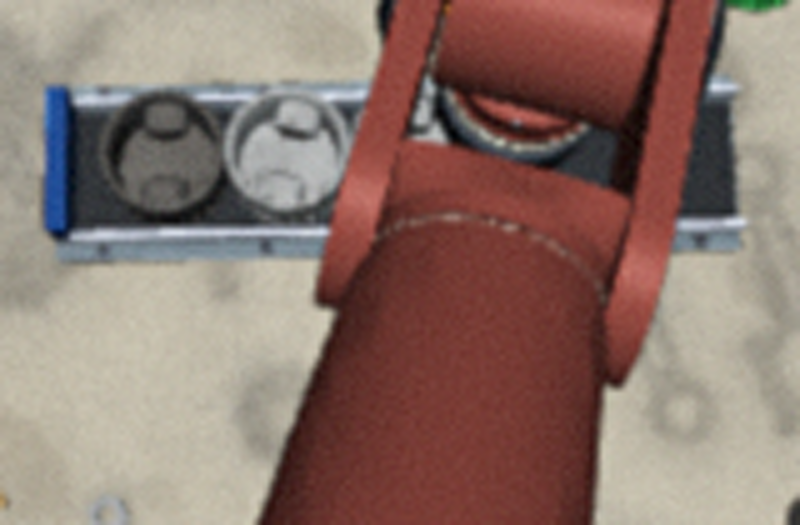

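The row moved about 70 mm, and the dark piston's rim (left edge at x≈102 in the crop) has about 17–20 mm left to the stop. Going slowly now.

```bash
python3 -m handwheel '[{"dx":-0.001,"dy":-0.004,"dz":0,"ax":0,"ay":0,"az":0},{"dx":-0.002,"dy":-0.008,"dz":0,"ax":0,"ay":0,"az":0},{"dx":-0.002,"dy":-0.011,"dz":0,"ax":0,"ay":0,"az":0},{"dx":-0.002,"dy":-0.013,"dz":0,"ax":0,"ay":0,"az":0},{"dx":-0.002,"dy":-0.015,"dz":0,"ax":0,"ay":0,"az":0}]'
python3 -m handwheel '[{"dx":0,"dy":-0.001,"dz":0,"ax":0,"ay":0,"az":0},{"dx":0,"dy":-0.002,"dz":0,"ax":0,"ay":0,"az":0},{"dx":0,"dy":-0.003,"dz":0,"ax":0,"ay":0,"az":0}]'
python3 - <<'E'
from h import *
from plant import manip
s=manip.state(); print(torack(s["tool_pos"]),s["contact_force"])
f=manip.grab_frame("top"); cv2.imwrite(f"pics/top5.png",cv2.resize(f["image"][150:255,190:350],None,fx=5,fy=5,interpolation=cv2.INTER_CUBIC))
E
```

```text
time: 4.82
tool_pos: [0.5622, -0.0615, 0.0258]
tool_rot: [0.001, 1.0, 0.013, 0.0]
contact_force: [0.8, -5.8, 1.2]
gripper_width: -0.002
time: 5.2
tool_pos: [0.5622, -0.0586, 0.0258]
tool_rot: [0.001, 1.0, 0.013, 0.0]
contact_force: [0.0, -5.9, 2.5]
gripper_width: -0.002
[ 0.00043528 -0.03061899] [ 0.02888901 -5.90719297  2.54503584]
```

View pics/top5.png

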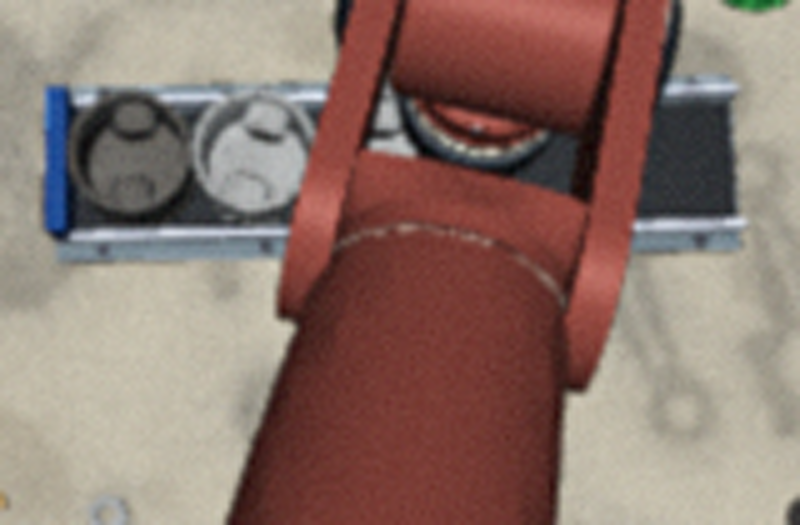

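The dark rim (left edge ≈68) is within a few mm of the stop, but the force is still only sliding friction. Stepping 1 mm at a time.

```bash
python3 -m handwheel '[{"dx":0,"dy":-0.001,"dz":0,"ax":0,"ay":0,"az":0},{"dx":0,"dy":-0.002,"dz":0,"ax":0,"ay":0,"az":0},{"dx":0,"dy":-0.003,"dz":0,"ax":0,"ay":0,"az":0}]'
```

```text
time: 5.62
tool_pos: [0.5621, -0.0559, 0.0258]
tool_rot: [0.001, 1.0, 0.014, 0.0]
contact_force: [-0.2, -8.8, 1.2]
gripper_width: 0.004
```

```bash
python3 -m handwheel '[{"dx":0,"dy":-0.0005,"dz":0,"ax":0,"ay":0,"az":0},{"dx":0,"dy":-0.001,"dz":0,"ax":0,"ay":0,"az":0}]'
```

```text
time: 5.88
tool_pos: [0.5622, -0.0558, 0.0259]
tool_rot: [0.002, 1.0, 0.014, 0.001]
contact_force: [0.3, -10.5, 1.3]
gripper_width: -0.002
```

```bash
python3 -m handwheel '[{"dx":0,"dy":-0.001,"dz":0,"ax":0,"ay":0,"az":0},{"dx":0,"dy":-0.002,"dz":0,"ax":0,"ay":0,"az":0},{"dx":0,"dy":-0.003,"dz":0,"ax":0,"ay":0,"az":0},{"dx":0,"dy":-0.003,"dz":0,"ax":0,"ay":0,"az":0}]'
python3 - <<'E'
from h import *
from plant import manip
f=manip.grab_frame("wrist"); cv2.imwrite(f"pics/wrist6.png",f["image"])
f=manip.grab_frame("top"); cv2.imwrite(f"pics/top6.png",cv2.resize(f["image"][150:255,190:350],None,fx=5,fy=5,interpolation=cv2.INTER_CUBIC))
E
```

```text
time: 6.38
tool_pos: [0.5627, -0.0555, 0.0264]
tool_rot: [0.005, 1.0, 0.014, 0.001]
contact_force: [0.6, -19.9, 0.6]
gripper_width: 0.002
```

View pics/wrist6.png

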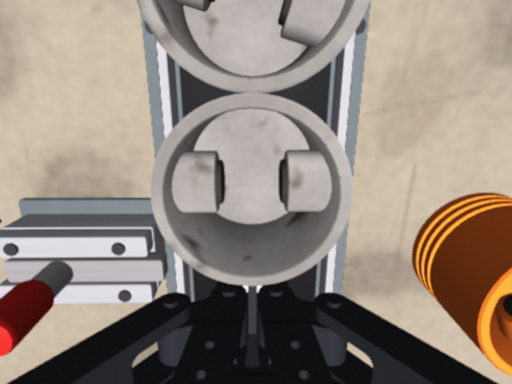

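View pics/top6.png

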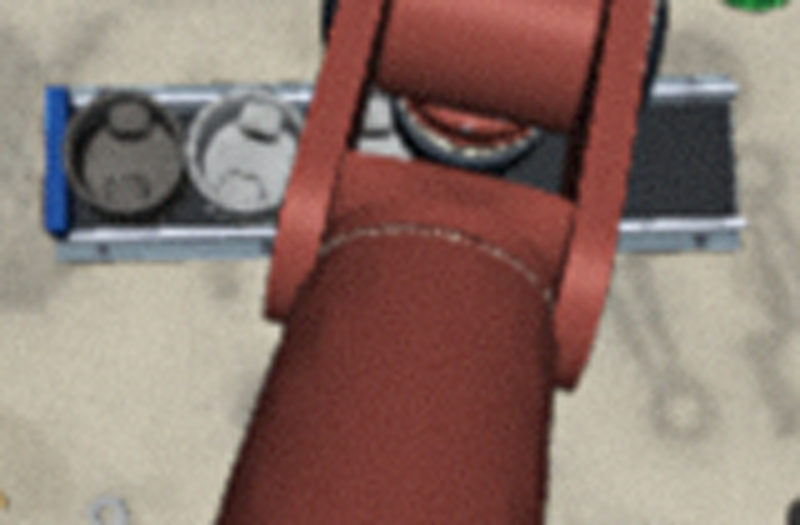

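The force rose to 20 N with no motion, so the row is seated against the stop (dark rim at x≈63 in the crop, hard on the blue). Backing off, then lifting.

```bash
python3 -m handwheel '[{"dx":0,"dy":0.008,"dz":0,"ax":0,"ay":0,"az":0},{"dx":0,"dy":0.025,"dz":0,"ax":0,"ay":0,"az":0},{"dx":0,"dy":0.03,"dz":-0.04,"ax":0,"ay":0,"az":0},{"dx":0,"dy":0.03,"dz":-0.1,"ax":0,"ay":0,"az":0},{"dx":-0.04,"dy":0.03,"dz":-0.12,"ax":0,"ay":0,"az":0}]'
python3 -m handwheel '[{"dx":-0.05,"dy":0,"dz":0,"ax":0,"ay":0,"az":0},{"dx":-0.08,"dy":0,"dz":0,"ax":0,"ay":0,"az":0},{"dx":-0.08,"dy":0,"dz":0,"ax":0,"ay":0,"az":0}]'
python3 - <<'E'
from h import *
from plant import manip
s=manip.state(); print(torack(s["tool_pos"]),s["tool_pos"],rel(s,-.13,-.029,.15))
f=manip.grab_frame("wrist"); cv2.imwrite(f"pics/wrist7.png",f["image"]); pickle.dump(f,open("w7.pkl","wb"))
E
```

```text
time: 7.1
tool_pos: [0.5257, -0.0828, 0.1506]
tool_rot: [0.001, 1.0, 0.014, 0.004]
contact_force: [0.0, -0.2, 0.1]
gripper_width: -0.003
time: 7.48
tool_pos: [0.4409, -0.0837, 0.1447]
tool_rot: [-0.0, 1.0, 0.013, -0.0]
contact_force: [0.9, 1.1, -0.3]
gripper_width: 0.001
[-0.1215436  -0.05199845] [ 0.44092649 -0.08374071  0.14473371] (array([-0.0086, -0.023 , -0.0052]), array([-0.0007,  0.0003, -0.0048]))
```

View pics/wrist7.png

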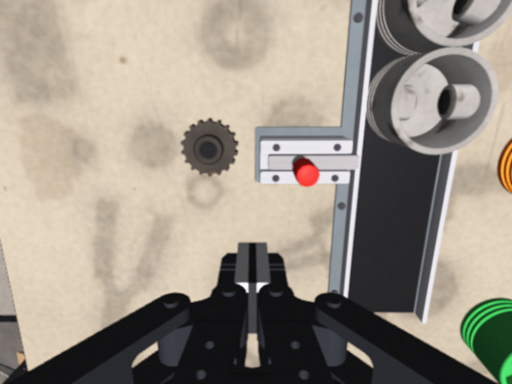

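Wrist view: the row is past the bolt, the red pin is at (307,174), and the bolt is still out (bar tip at ~(358,162)). Locating the pin.

Run:
```python
from h import *
from plant import manip
f=pickle.load(open("w7.pkl","rb"))
p=px2w(f,307,174,.078); print("pin",p,torack(p))
q=px2w(f,445,97,.066);print("last piston rim",q,torack(q))
s=manip.state(); print(w2px(f,s["tool_pos"]), rel(s,torack(p)[0]-.045,torack(p)[1],.15))
```

```text
pin [ 0.47660404 -0.05663504  0.078     ] [-0.08504305 -0.02601162]
last piston rim [ 0.56171697 -0.00739506  0.066     ] [0.00155518 0.02056662]
[252.53740204 261.45813016] (array([-0.0098, -0.0261, -0.0048]), array([-0.0004, -0.0005, -0.0046]))
```

```bash
python3 -m handwheel '[{"dx":-0.01,"dy":-0.025,"dz":0,"ax":0,"ay":0,"az":0},{"dx":-0.01,"dy":-0.025,"dz":0.03,"ax":0,"ay":0,"az":0},{"dx":-0.01,"dy":-0.025,"dz":0.065,"ax":0,"ay":0,"az":0},{"dx":-0.01,"dy":-0.025,"dz":0.09,"ax":0,"ay":0,"az":0},{"dx":-0.01,"dy":-0.025,"dz":0.09,"ax":0,"ay":0,"az":0}]'
python3 - <<'E'
from h import *
from plant import manip
s=manip.state(); print(torack(s["tool_pos"]),s["tool_pos"])
f=manip.grab_frame("wrist"); cv2.imwrite(f"pics/wrist8.png",f["image"]); pickle.dump(f,open("w8.pkl","wb"))
E
```

```text
time: 8.15
tool_pos: [0.4307, -0.0585, 0.0531]
tool_rot: [-0.001, 1.0, 0.014, -0.002]
contact_force: [-1.0, -0.4, 0.4]
gripper_width: 0.0
[-0.13102547 -0.02649424] [ 0.43065867 -0.05854265  0.05314611]
```

View pics/wrist8.png

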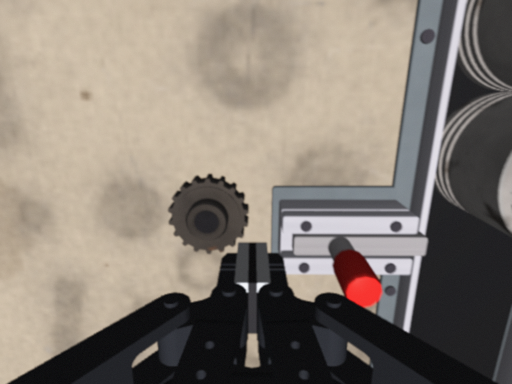

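The finger is level with the pin's shaft (TCP at ≈(252,261), pin at that height ≈(346,260)). Pushing along rack +x.

```bash
python3 -m handwheel '[{"dx":0.006,"dy":0,"dz":0,"ax":0,"ay":0,"az":0},{"dx":0.012,"dy":0,"dz":0,"ax":0,"ay":0,"az":0},{"dx":0.018,"dy":0,"dz":0,"ax":0,"ay":0,"az":0},{"dx":0.024,"dy":0,"dz":0,"ax":0,"ay":0,"az":0},{"dx":0.03,"dy":0,"dz":0,"ax":0,"ay":0,"az":0}]'
python3 - <<'E'
from h import *
from plant import manip
f=manip.grab_frame("wrist"); cv2.imwrite(f"pics/wrist9.png",f["image"])
E
```

```text
time: 8.82
tool_pos: [0.462, -0.0583, 0.0554]
tool_rot: [0.0, 1.0, 0.014, -0.0]
contact_force: [-2.6, -0.3, 1.2]
gripper_width: 0.002
```

View pics/wrist9.png

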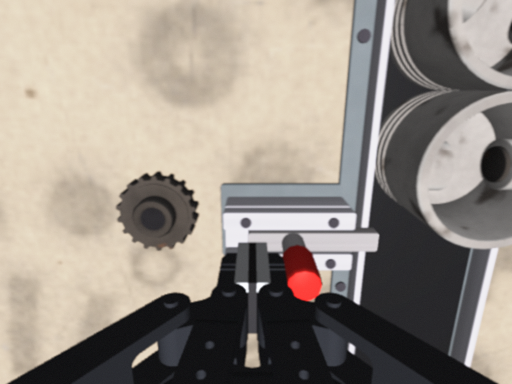

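Contact at about 2.6 N: the red grip touches the finger and the bolt tip now extends over the channel (378,240), clear of the piston. Continuing.

```bash
python3 -m handwheel '[{"dx":0.006,"dy":0,"dz":0,"ax":0,"ay":0,"az":0},{"dx":0.012,"dy":0,"dz":0,"ax":0,"ay":0,"az":0},{"dx":0.018,"dy":0,"dz":0,"ax":0,"ay":0,"az":0},{"dx":0.024,"dy":0,"dz":0,"ax":0,"ay":0,"az":0},{"dx":0.03,"dy":0,"dz":0,"ax":0,"ay":0,"az":0}]'
python3 -m handwheel '[{"dx":0.002,"dy":0,"dz":0,"ax":0,"ay":0,"az":0},{"dx":0.004,"dy":0,"dz":0,"ax":0,"ay":0,"az":0},{"dx":0.006,"dy":0,"dz":0,"ax":0,"ay":0,"az":0}]'
python3 - <<'E'
from h import *
from plant import manip
f=manip.grab_frame("wrist"); cv2.imwrite(f"pics/wrist10.png",f["image"])
E
```

```text
time: 9.5
tool_pos: [0.4921, -0.0575, 0.0552]
tool_rot: [-0.0, 1.0, 0.014, -0.0]
contact_force: [-1.8, -0.2, 0.0]
gripper_width: 0.0
time: 9.88
tool_pos: [0.4978, -0.0573, 0.0552]
tool_rot: [-0.0, 1.0, 0.013, -0.0]
contact_force: [-2.1, -0.4, -0.7]
gripper_width: -0.001
```

View pics/wrist10.png

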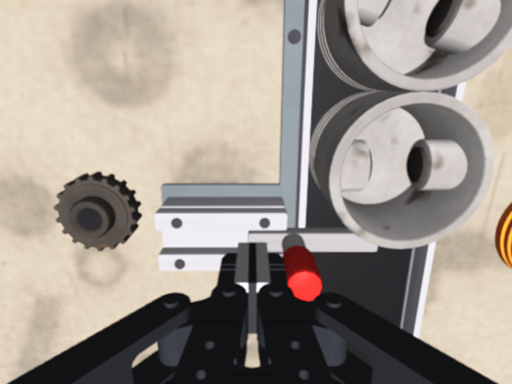

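```bash
python3 -m handwheel '[{"dx":0.0015,"dy":0,"dz":0,"ax":0,"ay":0,"az":0},{"dx":0.003,"dy":0,"dz":0,"ax":0,"ay":0,"az":0},{"dx":0.0045,"dy":0,"dz":0,"ax":0,"ay":0,"az":0}]'
python3 -m handwheel '[{"dx":0.001,"dy":0,"dz":0,"ax":0,"ay":0,"az":0},{"dx":0.002,"dy":0,"dz":0,"ax":0,"ay":0,"az":0},{"dx":0.003,"dy":0,"dz":0,"ax":0,"ay":0,"az":0}]'
```

```text
time: 10.3
tool_pos: [0.5023, -0.0572, 0.0553]
tool_rot: [-0.0, 1.0, 0.014, -0.0]
contact_force: [-1.0, 0.7, -0.7]
gripper_width: -0.003
time: 10.68
tool_pos: [0.5053, -0.0571, 0.0553]
tool_rot: [-0.0, 1.0, 0.013, -0.0]
contact_force: [-1.7, 1.0, 0.1]
gripper_width: 0.001
```

```bash
python3 -m handwheel '[{"dx":0.001,"dy":0,"dz":0,"ax":0,"ay":0,"az":0},{"dx":0.002,"dy":0,"dz":0,"ax":0,"ay":0,"az":0},{"dx":0.003,"dy":0,"dz":0,"ax":0,"ay":0,"az":0}]'
python3 - <<'E'
from h import *
from plant import manip
f=manip.grab_frame("wrist"); cv2.imwrite(f"pics/wrist11.png",f["image"])
p=px2w(f,304,288,.078); print(p,torack(p))
E
```

```text
time: 11.05
tool_pos: [0.5057, -0.0571, 0.0551]
tool_rot: [-0.0, 1.0, 0.014, -0.004]
contact_force: [-15.8, -0.5, 8.7]
gripper_width: -0.002
[ 0.52825485 -0.05631198  0.078     ] [-0.03340704 -0.02728964]
```

View pics/wrist11.png

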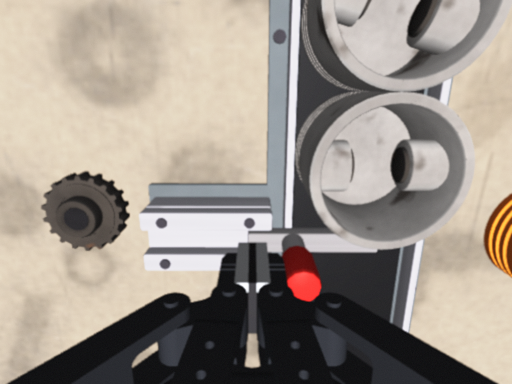

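Hard stop: 16 N with no motion, pin at rack x ≈ −35 mm (fully in is −37). Backing off and up.

```bash
python3 -m handwheel '[{"dx":-0.008,"dy":0,"dz":0,"ax":0,"ay":0,"az":0},{"dx":-0.025,"dy":0,"dz":0,"ax":0,"ay":0,"az":0},{"dx":-0.03,"dy":0.0,"dz":-0.04,"ax":0,"ay":0,"az":0},{"dx":-0.06,"dy":0.03,"dz":-0.09,"ax":0,"ay":0,"az":0},{"dx":-0.09,"dy":0.08,"dz":-0.11,"ax":0,"ay":0,"az":0}]'
python3 -m handwheel '[{"dx":-0.02,"dy":0.05,"dz":0,"ax":0,"ay":0,"az":0},{"dx":-0.02,"dy":0.1,"dz":0,"ax":0,"ay":0,"az":0},{"dx":-0.02,"dy":0.15,"dz":0,"ax":0,"ay":0,"az":0},{"dx":-0.02,"dy":0.15,"dz":0,"ax":0,"ay":0,"az":0}]'
python3 - <<'E'
from h import *
from plant import manip
f=manip.grab_frame("top"); cv2.imwrite(f"pics/top12.png",cv2.resize(f["image"][150:255,190:350],None,fx=5,fy=5,interpolation=cv2.INTER_CUBIC)); pickle.dump(f,open("t12.pkl","wb"))
cv2.imwrite("pics/top12f.png",f["image"])
print(manip.state()["contact_force"])
E
```

```text
time: 11.72
tool_pos: [0.4228, -0.139, 0.1687]
tool_rot: [0.002, 1.0, 0.015, 0.004]
contact_force: [0.9, -1.3, 0.1]
gripper_width: 0.002
time: 12.22
tool_pos: [0.4055, -0.2918, 0.1655]
tool_rot: [0.001, 1.0, 0.011, 0.001]
contact_force: [-0.3, -0.2, 0.4]
gripper_width: -0.001
[ 0.08590546 -0.60204202  0.0410708 ]
```

View pics/top12.png

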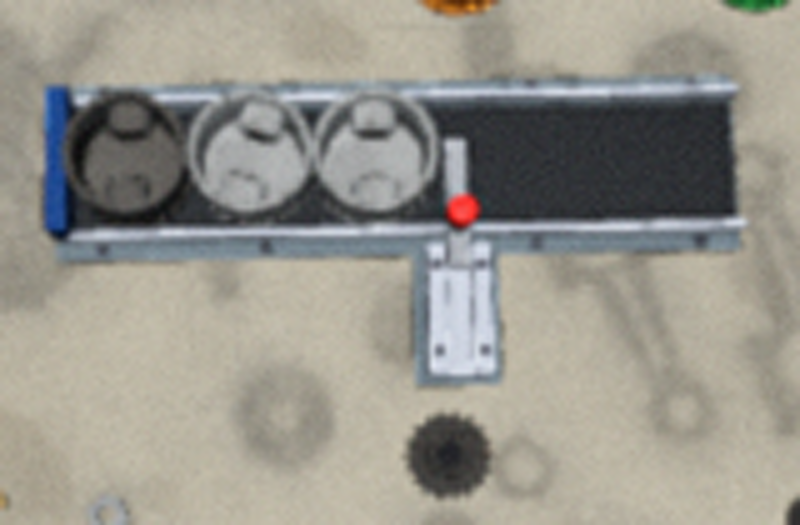

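View pics/top12f.png

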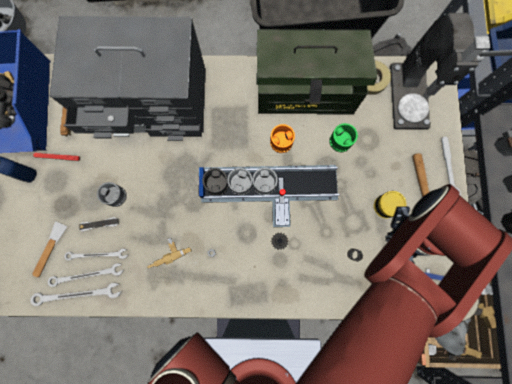

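The row is closed up (rim centres ≈126, 251 and 376 px in the crop) against the blue stop. The bolt lies across the channel behind the last piston and the gear is where it was. The arm is clear, so I'm handing in.

Run:
```python
from plant import manip
from h import *
f=pickle.load(open("t12.pkl","rb"))
def P(cx,cy,z): return torack(px2w(f,190+(cx+.5)/5-.5,150+(cy+.5)/5-.5,z)).round(4)
for a in [(126,152,.066),(251.5,152,.066),(376,152,.066),(463,209,.078),(69,161.5,.048)]: print(P(*a))
print(manip.job_done())
```

```text
[0.0004 0.146 ]
[-0.001   0.0801]
[-0.0023  0.0147]
[-0.0357 -0.029 ]
[-0.0004  0.1785]
the job is handed in; nothing more can be done
None
```

The three pistons now stand as a closed row against the blue stop, and the bolt is pushed fully in behind the last one. I handed the job in at about 12.3 s of the 43 s allowed; no verdict is reported.

- **Row:** I pushed from behind with closed fingers at about 5 N. At the stop the force rose to 20 N with no further motion. In the last top picture the piston centres are at rack y ≈ 146, 80 and 15 mm (ideal 147, 80 and 13), within 3 mm of the middle line. All three look upright.
- **Bolt:** It slid at about 2 N until it hit its end at 16 N. The pin is at rack x ≈ −36 mm, against −37 mm nominal for fully in, so the bolt is in by about 55 mm.
- **Surroundings:** The bystanders visible in the last top picture are where they were, and the arm is clear of everything.

**Disagreements:**
- Early camera estimates of the rack's y position differed by up to 5 mm, so I relied on contact force for the seating.
- The pin's y read −26 to −29 mm across the pictures, against −29.5 mm given.

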